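# Snap the ribbon tool into its spring-clip rack

## Robot

A 7-joint arm with a two-finger parallel gripper is mounted at the origin on the work surface. World frame = base frame: x ahead of the robot, y to its left, z up, the work surface at z = 0. Lengths are in m, angles in rad, forces in N, time in s.
With the tool pointing down it reaches from about 0.4 to 0.85 m from the base axis. Payload 10.4 kg.
Tool frame: the origin (TCP) lies at the very end of the fingers, on their centre line; the grasp point (between the pads) lies 19 mm behind it; x points along the fingers, y is the direction in which the jaws open and shut, and the axes are right-handed (so a half turn about x gives the same grasp; the last joint's range is limited). The gripper opens to 85 mm and grips with 20 to 120 N. Pads are 22 mm wide; open, the fingers measure 114 mm over their backs; the gripper's body (76 mm by 85 mm) begins 54 mm behind the grasp point. The pads swing forward as they close: fully open they stand 13 mm farther back than shut.
Start: joints at [-1.162, 0.332, -0.065, 1.46, 0.022, 1.35, -0.088], TCP at [0.262, 0.568, 0.231] pointing down, gripper open.
Joint ranges: [-2.6, 2.6], [-0.5, 2.12], [-1.47, 1.34], [0.16, 2.42], [-1.27, 4.41], [0.06, 2.06], [-2.6, 2.6]. Speed limits (rad/s): [2.22, 2.22, 2.79, 2.79, 3.14, 3.14, 3.14].

## Interface

Orientations are given as a unit quaternion [x, y, z, w].
In Python, from workcell import monitor, camera, ticket, regions_of gives the robot as it stands.
- The arm moves only by the tool step_arm, never from a script. Its argument "increments" is a list of rows, each a list of 5 numbers: the finger opening in m, from 0 to 0.0854, then the shift along the world's x, y, z in m, then the turn about the world's z in rad. A call has 1 to 12 rows; each row shifts and turns the commanded pose from where the row before left it; what a row does not reach is not made up. A row lasts 1/12 s, in which the tool goes at most 41.7 mm and 7.16 degrees, less where a joint would pass 70% of its speed; a pose out of reach is approached as far as the arm can. A call with a gripper value outside its range is refused whole. The fingers move at their own pace and stop on an object; "force" is the grip in N (left out, the last holds). Time passes only in rows, so rows that do not move let the fingers close. It gives the time, the measured TCP pose, the force and the opening at its end, in the units of the state.
- monitor.get_obs(): the state, without advancing time (a new reading comes with each control period).
- camera(name): name is "scene" or "top" or "wrist"; returns a dict with "color" (480x640x3 uint8, red, green, blue), "range_z" (480x640 float32, m along the optical axis (not along the pixel's ray), 0 where there is no reading), "fx", "fy", "cx", "cy" (pixels), "k1" (the pictures are not rectified: a ray, as slopes to the right and down, at radius r is drawn at 1 + k1 r^2 times it, then the intrinsics apply), "cam_to_world" (4x4, takes a point from camera to world coordinates). Camera axes: x right, y up, looking along -z (the intrinsics and any distortion apply to the point x, -y, -z); pixel columns grow to the right and rows downward; lengths in m; the calibration is good to about 2 mm. A picture is of the moment at which its call begins.
- ticket.hand_in(): hands the job in, once; it reports no verdict.
Trained networks look in a picture, given as the dict that the camera call returned (one of the last four; its "shot" number tells which), for a name from the list of things; names that differ only in an ending like _2 or _b are one class to them, and where a whole thing is asked for, a point or a joint stands for the part that bears it (a point fixed in the world has none). Each returns a list of dicts, best first, with "p" (0 to 1); they miss things now and then, are a little off and sometimes report something else, mostly with a low value. They report only what shows in the picture. A call takes as long as a camera call.
- regions_of(picture, query): "region" (480x640 bool, what is visible of it) and "centre" ([row, column] in pixels, amid what is visible of it).
The state is a dict: "clock": time; "joint_pos": joint angles; "joint_velocities": joint speeds; "tau": joint torques, N m; "position": TCP position; "ee_rot": TCP orientation; "ft_force": force on the tool from outside, world axes, zero at the start; "torque": the same for the moment, N m; "grip_width": opening from 0.0 (shut) to 1.0 (fully open).
Only numpy, scipy, OpenCV 4.12 (cv2) and the standard library are available. Lean on these libraries where they do the work, as an engineer would, in place of code of your own. Each camera call takes 0.05 s, during which the arm holds its last target. There are 200 camera calls.

## Task

Put the big ribbon tool away in the empty clip rack: lay its handle over the two spring clips with the steel loop between the guard cheeks, and press it down until it snaps fully home in both clips. Then let go, and leave the other things on the table where they are.

Things in the scene. Friction and masses are not known exactly. Their poses are not given: they have to be found in the camera images.
- ribbon_mid (a point): The ribbon tool to put away, about 100 g, 250 mm long: round wooden handle, 20 mm in diameter, with a 24 mm square shoulder near each end (inner faces 67 mm either side of the middle), a blunt butt at one end, a steel loop at the other. Lies flat on its shoulders. Point: middle of the handle on its axis, 12 mm above the table at the start; x runs along the handle to the loop, z up.
- ribbon_tip (a point): The outer end of the tool's flat steel wire loop (40 mm wide, 4 mm thick), on the handle's axis, 147 mm from the middle of the handle. Same axes as ribbon_mid.
- rack_seat (a point): The empty clip rack, fixed: wooden base 250 x 84 x 22 mm with two steel spring clips and a guard. It stands elsewhere each time and the two racks swap sides. Point: where the middle of the handle lies when seated, half-way between the clips on the seated handle's axis, 50 mm above the table; x along the rack to the guard, z up. Between the clips nothing rises above the base, so fingers have room there.
- near_clip (a point): The clip 45 mm from rack_seat away from the guard, 14 mm long in x; point on the seated handle's axis, same axes. A saddle 10 mm below the point; a sprung leaf on either side in y, beads 9 mm above the point with a free mouth of 14 mm, flared lips up to 24 mm above. The handle first stops on the lips, its axis 17 mm above the point; pushed down past the beads it snaps onto the saddle and the beads close over it.
- guard_clip (a point): The other clip, the same, 45 mm from rack_seat towards the guard; point on the seated handle's axis. Pushing the handle straight down past the beads of both clips at once takes about 15 N in all; the tool's own weight does not do it. Held at the middle of the handle, or pressed on top there, both clips snap.
- guard (a point): Middle of the loop guard: two upright steel cheeks at y = +-37 mm, 66 mm long in x, their tops 12 mm above this point, at the rack's end; the loop belongs between them. Point on the seated handle's axis, 128 mm from rack_seat along x; same axes.
- full_rack: A second rack of the same shape, fixed, with a broad flat brush already in its clips; leave it alone. Origin under the middle of its clips, at table height; x towards its guard.
- knife: Wooden modelling knife, 160 mm long, flat on the table, loose; leave it. Origin under its middle.
- rib: Flat wooden rib, 100 x 50 x 5 mm, loose; leave it. Origin under its middle.
- mallet: Hammer with a wooden handle, about 250 mm long, lying on the table, loose; leave it.
- bowl: White water bowl, 90 mm across, 45 mm high, loose; leave it. Origin under its middle.
- jar: Brown closed jar, 70 mm across, 90 mm high, loose; leave it. Origin under its middle.
- stick: Thin wooden stick, 150 x 10 x 8 mm, loose; leave it. Origin under its middle.
- offcut: Wooden offcut 60 x 40 x 25 mm, loose; leave it. Origin under its middle.

How it is judged:
At the end, for the whole second after the job is handed in: The tool lies at rest in the empty rack, snapped home in both clips: the middle of its handle within 3 mm above (4 mm below) and 4 mm sideways of the seat point and within 18 mm of it along the rack, the handle parallel to the rack within 0.06 rad, the loop between the guard cheeks; no hand on it (z of ribbon_mid in the frame of rack_seat between -0.004 and 0.003 m and y of ribbon_mid in the frame of rack_seat between -0.004 and 0.004 m and x of ribbon_mid in the frame of rack_seat between -0.018 and 0.018 m and x of ribbon_tip in the frame of rack_seat above 0.1 m and angle between the x axis of ribbon_mid and the x axis of rack_seat, either way round below 0.06 rad and linear speed of ribbon below 0.02 m/s); the robot touches nothing.
It fails at once if another thing on the table was moved by more than 30 mm (distance of any of knife, rib, mallet, bowl, jar, stick, offcut from where it was at the start of the episode above 0.03 m).
It also fails if it takes over 42 s, if anything falls off the work surface, if the arm or the gripper's body presses on something with over 40 N, if the wrist force passes 120 N, or if a joint passes its speed limit or range.

## Working session

There is one attempt and no reset: what is moved stays moved. The work goes in short steps, Python scripts to look and compute and a tool call to move; the robot and the scene stay as the last step left them, time stands still between calls to the robot, and variables do not carry over. Pictures are saved under pics/ and viewed, about 8 in all and at most 12, crops included, and the job is handed in when it is done.

Besides the shell and the picture viewer there is one more tool, called after ">>>" as name(argument=value, ...), one argument or row to a line, values as JSON. step_arm: Moves the arm, as the interface text tells. Its arguments: {"type":"object","properties":{"increments":{"type":"array"},"force":{"type":"number"}},"required":["increments"]}

```bash
mkdir -p pics
cat > h.py <<'E'
import numpy as np, cv2
from workcell import monitor, camera, ticket, regions_of
def pts(p, vu):
    # vu: Nx2 (row,col) -> world points using range
    vu=np.asarray(vu,float).reshape(-1,2)
    s=np.c_[(vu[:,1]-p['cx'])/p['fx'],(vu[:,0]-p['cy'])/p['fy']]
    q=s.copy()
    for _ in range(10): q=s/(1+p['k1']*(q**2).sum(1,keepdims=True))
    z=p['range_z'][vu[:,0].round().astype(int),vu[:,1].round().astype(int)]
    c=np.c_[q[:,0]*z,-q[:,1]*z,-z,np.ones(len(z))]
    w=(c@np.asarray(p['cam_to_world']).T)[:,:3]
    return w[z>0]
def save(p,n): cv2.imwrite('pics/'+n,p['color'][...,::-1])
def cloud(p,region):
    return pts(p,np.argwhere(region))
E
python3 - <<'E'
from h import *
o=monitor.get_obs(); print({k:np.round(v,3) for k,v in o.items()})
for n in('top','scene'):
    p=camera(n); save(p,n+'0.png')
    print(n,np.round(p['cam_to_world'],2).tolist())
    for q in('ribbon_mid','rack_seat','full_rack','guard','near_clip','knife','rib','mallet','bowl','jar','stick','offcut'):
        try:
            for r in regions_of(p,q)[:3]:
                w=cloud(p,r['region']); print(q,round(r['p'],2),np.round(r['centre']),r['region'].sum(),np.round(np.median(w,0),3),np.round(np.percentile(w,98,axis=0),3),np.round(np.percentile(w,2,axis=0),3))
        except Exception as e: print(q,e)
E
```

```text
{'clock': np.float64(0.0), 'joint_pos': array([-1.162,  0.333, -0.065,  1.461,  0.022,  1.35 , -0.088]), 'joint_velocities': array([-0.001, -0.   ,  0.001,  0.001, -0.001,  0.001,  0.001]), 'tau': array([-0.0000e+00, -6.2545e+01,  4.9000e-02, -3.9160e+01,  1.6000e-02,
        1.0000e-02,  0.0000e+00]), 'position': array([0.261, 0.567, 0.231]), 'ee_rot': array([ 0.151,  0.691, -0.152,  0.691]), 'ft_force': array([ 0.597, -0.773,  0.363]), 'torque': array([ 0.029, -0.02 ,  0.003]), 'grip_width': np.float64(1.001)}
top [[0.01, 0.99, -0.12, 0.44], [-1.0, 0.01, -0.01, 0.12], [-0.01, 0.12, 0.99, 1.04], [0.0, 0.0, 0.0, 1.0]]
ribbon_mid 0.58 [279. 381.] 838 [0.485 0.024 0.021] [0.613 0.068 0.026] [ 0.404 -0.026  0.013]
rack_seat 0.86 [244. 507.] 5212 [ 0.561 -0.246  0.022] [ 0.679 -0.179  0.065] [ 0.443 -0.307  0.003]
full_rack 0.78 [244. 261.] 4678 [0.562 0.272 0.024] [0.683 0.325 0.066] [0.446 0.224 0.016]
full_rack 0.41 [153. 325.] 1143 [0.746 0.143 0.088] [0.787 0.173 0.093] [0.724 0.113 0.001]
guard 0.68 [244. 507.] 5264 [ 0.562 -0.246  0.022] [ 0.679 -0.179  0.065] [ 0.444 -0.307  0.00
[... 1802 characters left out ...]
725 -0.135  0.006] [ 0.752 -0.072  0.009] [ 0.713 -0.166  0.002]
rib 0.37 [285. 375.] 2800 [0.609 0.282 0.025] [0.692 0.329 0.065] [0.454 0.223 0.002]
mallet 0.57 [311. 486.] 1136 [0.592 0.559 0.024] [0.653 0.618 0.029] [0.413 0.51  0.003]
bowl 0.6 [276. 160.] 854 [ 0.763 -0.237  0.03 ] [ 0.818 -0.182  0.048] [ 0.733 -0.299  0.001]
jar 0.81 [309. 298.] 1106 [0.78  0.154 0.068] [0.795 0.18  0.093] [0.737 0.121 0.009]
stick 0.69 [222. 356.] 129 [0.346 0.168 0.008] [0.416 0.175 0.014] [0.268 0.159 0.002]
offcut 0.5 [203. 261.] 215 [ 0.383 -0.144  0.023] [ 0.406 -0.121  0.029] [ 0.349 -0.175  0.004]
offcut 0.24 [239. 197.] 1980 [ 0.593 -0.239  0.023] [ 0.689 -0.176  0.065] [ 0.451 -0.306  0.005]
```

Run:
```python
import cv2
i=cv2.imread('pics/top0.png')
c=cv2.resize(i[150:340,330:570],None,fx=3.2,fy=3.0,interpolation=cv2.INTER_CUBIC); cv2.imwrite('pics/crop1.png',c)
```

```text
(no output)
```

View pics/top0.png

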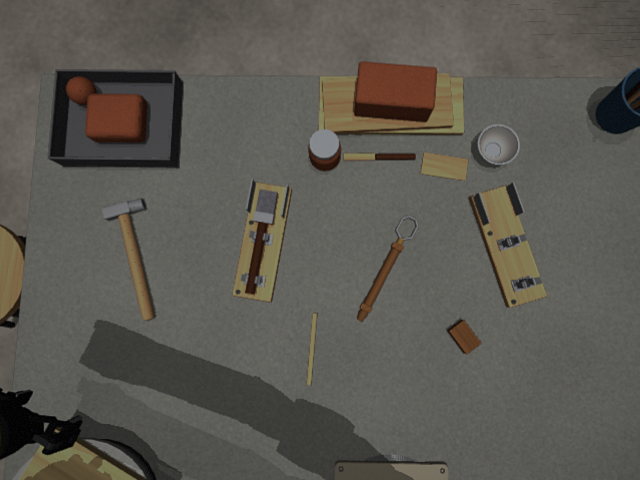

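View pics/crop1.png

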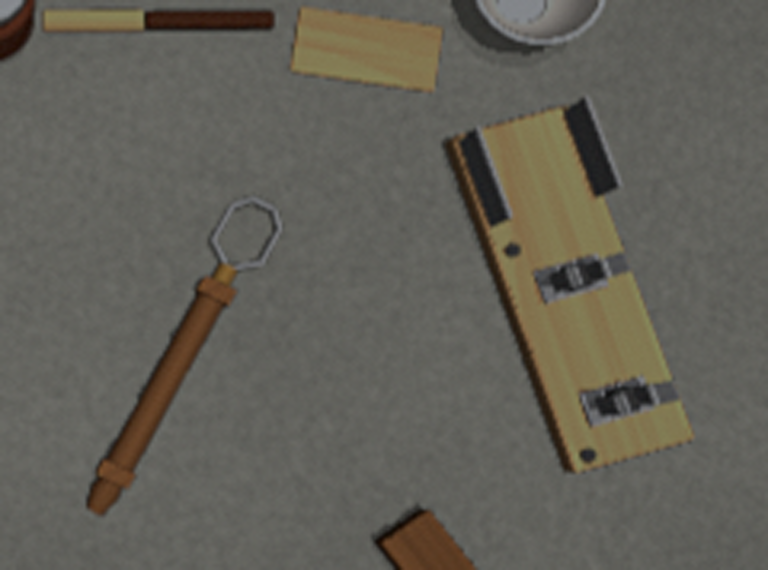

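The top view shows the ribbon tool at about (381,277) with its loop up at (406,229). The empty rack is on the right, with clips at about (511,243) and (525,284) and the guard at the top end, (497,203). The loop and guard both point away from the robot, so only a small turn is needed.

```bash
cat >> h.py <<'E'
def tool_fit(p):
    r=regions_of(p,'ribbon_mid')[0]; w=cloud(p,cv2.dilate(r['region'].astype(np.uint8),np.ones((3,3)))>0)
    h=w[(w[:,2]>w[:,2].max()*0+0.012)]
    return r,w,h
def rack_fit(p):
    r=regions_of(p,'rack_seat')[0]; w=cloud(p,r['region'])
    b=w[abs(w[:,2]-.022)<.007]
    (c,s,a)=cv2.minAreaRect((b[:,:2]*1000).astype(np.float32))
    box=cv2.boxPoints((c,s,a))
    e=box[1]-box[0]; e2=box[2]-box[1]
    d=e if np.linalg.norm(e)>np.linalg.norm(e2) else e2
    d=d/np.linalg.norm(d); d=d*np.sign(d[0])
    c=np.array(c)
    hi=w[w[:,2]>.036]
    n=np.array([-d[1],d[0]]); rel=(hi[:,:2]*1000-c); xy=np.c_[rel@d,rel@n,hi[:,2]*1000]
    return r,c,s,d,n,xy
E
python3 - <<'E'
from h import *
for n in('top','scene'):
    p=camera(n)
    r,w,h=tool_fit(p)
    print(n,'tool z',np.round(np.percentile(w[:,2],[5,25,50,75,95]),3))
    vx,vy,x0,y0=cv2.fitLine((h[:,:2]).astype(np.float32),cv2.DIST_HUBER,0,1e-4,1e-4).ravel()
    d=np.array([vx,vy])*np.sign(vx); t=(h[:,:2]-[x0,y0])@d; off=(h[:,:2]-[x0,y0])@[-d[1],d[0]]
    print(' axis ang',np.arctan2(d[1],d[0]),'p0',x0,y0,'t',t.min(),t.max())
    for a in np.arange(-.12,.17,.006):
        m=abs(t-a)<.004
        if m.sum()>2: print('  %.3f n%d off %.4f..%.4f z%.3f'%(a,m.sum(),off[m].min(),off[m].max(),np.median(h[m,2])))
    try:
        q=regions_of(p,'rack_seat') or regions_of(p,'guard')
        import h as H
        H.regions_of=lambda a,b:q
        r,c,s,dd,nn,xy=rack_fit(p); H.regions_of=regions_of
        print(' rack',c,s,'ang',np.arctan2(dd[1],dd[0]),'seat',c-36*dd)
        for lo,hi in((-110,-60),(-20,30),(50,140)):
            k=xy[(xy[:,0]>lo)&(xy[:,0]<hi)]; 
            if len(k): print('  ',lo,len(k),k.mean(0),k.min(0),k.max(0))
    except Exception as e: print(e)
# shoulders pixel mid
p=camera('top'); 
for c in((216,290),(116,472),(166,381),(247,232)): print(pts(p,[[150+c[1]/3,330+c[0]/3.2]]))
E
```

```text
top tool z [-0.001  0.015  0.019  0.022  0.025]
 axis ang -0.47351304 p0 0.48602176 0.023007397 t -0.09720653554647818 0.10120295337955233
  -0.096 n16 off -0.0068..0.0051 z0.017
  -0.090 n28 off -0.0088..0.0071 z0.018
  -0.084 n35 off -0.0097..0.0090 z0.020
  -0.078 n33 off -0.0095..0.0091 z0.019
  -0.072 n41 off -0.0118..0.0115 z0.022
  -0.066 n42 off -0.0114..0.0115 z0.024
  -0.060 n41 off -0.0117..0.0113 z0.022
  -0.054 n36 off -0.0103..0.0095 z0.020
  -0.048 n37 off -0.0101..0.0096 z0.020
  -0.042 n39 off -0.0101..0.0096 z0.020
  -0.036 n35 off -0.0101..0.0089 z0.020
  -0.030 n36 off -0.0099..0.0089 z0.020
  -0.024 n37 off -0.0098..0.0090 z0.020
  -0.018 n35 off -0.0098..0.0092 z0.019
  -0.012 n36 off -0.0099..0.0092 z0.020
  -0.006 n35 off -0.0096..0.0091 z0.020
  0.000 n35 off -0.0095..0.0095 z0.019
  0.006 n35 off -0.0095..0.0095 z0.021
  0.012 n37 off -0.0095..0.0095 z0.020
  0.018 n33 off -0.0092..0.0096 z0.020
  0.024 n36 off -0.0093..0.0096 z0.021
  0.030 n36 off -0.0103..0.0096 z0.020
  0.036 n35 off -0.0102..0.0096 z0.020
  0.042 n35 off -0.0103..0.0089 z0.021
  0.048 n
[... 2401 characters left out ...]
087..0.0055 z0.016
 rack [ 565.91497803 -246.44017029] (254.7449951171875, 86.05473327636719) ang 0.30054694 seat [ 531.52869034 -257.09770679]
   -110 73 [-85.21789002  -4.06753468  51.70725573] [-97.22071162 -19.84647128  36.14150737] [-74.21464823  13.55285468  73.65748822]
   -20 93 [ 4.99345496 -1.84312365 52.70679361] [ -8.25118158 -20.86975674  36.07064834] [15.78940736 18.16474711 71.99630156]
   50 171 [89.82451522  3.22017082 52.01998082] [ 52.12758233 -38.82096829  36.69172757] [121.05181545  40.35466988  66.66902299]
[[ 0.55526805 -0.01248474  0.02718329]]
[[0.42729534 0.05295127 0.02556666]]
[[0.49111291 0.01998474 0.02152589]]
[[ 6.01212254e-01 -3.72974094e-02 -2.67883767e-04]]
```

```bash
cat >> h.py <<'E'
from scipy.spatial.transform import Rotation as R
def st():
    o=monitor.get_obs(); m=R.from_quat(o['ee_rot']).as_matrix()
    print('t',round(float(o['clock']),2),'pos',np.round(o['position'],4),'x',np.round(m[:,0],3),'yaw_y',round(float(np.arctan2(m[1,1],m[0,1])),4),'j',np.round(o['joint_pos'],2),'F',np.round(o['ft_force'],1),'g',o['grip_width'])
    return o,m
E
python3 -c "
from h import *
st()"
```

```text
t 1.65 pos [0.2616 0.5677 0.2313] x [ 0.  0. -1.] yaw_y 1.139 j [-1.16  0.33 -0.06  1.46  0.02  1.35 -0.09] F [-0.4 -0.  -0.3] g 0.9999852336357464
```

>>> step_arm(
  increments=[
    [0.085, 0.0096, -0.0228, 0.003, -0.12],
    [0.085, 0.0096, -0.0228, 0.003, -0.12],
    [0.085, 0.0096, -0.0228, 0.003, -0.12],
    [0.085, 0.0096, -0.0228, 0.003, -0.12],
    [0.085, 0.0096, -0.0228, 0.003, -0.12],
    [0.085, 0.0096, -0.0228, 0.003, -0.12],
    [0.085, 0.0096, -0.0228, 0.003, -0.12],
    [0.085, 0.0096, -0.0228, 0.003, -0.12],
    [0.085, 0.0096, -0.0228, 0.003, -0.12],
    [0.085, 0.0096, -0.0228, 0.003, -0.12],
    [0.085, 0.0096, -0.0228, 0.003, -0.12],
    [0.085, 0.0096, -0.0228, 0.003, -0.12],
  ],
)

```text
clock: 2.65
position: [0.3771, 0.2929, 0.2676]
ee_rot: [0.571, 0.418, -0.57, 0.418]
ft_force: [0.7, -0.0, 0.3]
grip_width: 0.997
```

>>> step_arm(
  increments=[
    [0.085, 0.0096, -0.0228, 0, -0.12],
    [0.085, 0.0096, -0.0228, 0, -0.12],
    [0.085, 0.0096, -0.0228, 0, -0.12],
    [0.085, 0.0096, -0.0228, 0, -0.12],
    [0.085, 0.0096, -0.0228, 0, -0.12],
    [0.085, 0.0096, -0.0228, 0, -0.12],
    [0.085, 0.0096, -0.0228, 0, -0.12],
    [0.085, 0.0096, -0.0228, 0, -0.12],
    [0.085, 0.0096, -0.0228, 0, -0.12],
    [0.085, 0.0096, -0.0228, 0, -0.12],
    [0.085, 0.0096, -0.0228, 0, -0.12],
    [0.085, 0.0096, -0.0228, 0, -0.12],
  ],
)

```text
clock: 3.65
position: [0.4923, 0.0192, 0.2676]
ee_rot: [0.705, -0.062, -0.704, -0.062]
ft_force: [0.2, -0.5, 0.2]
grip_width: 0.997
```

>>> step_arm(
  increments=[
    [0.085, 0, 0, 0, -0.1],
    [0.085, 0, 0, 0, -0.1],
    [0.085, 0, 0, 0, -0.1],
    [0.085, 0, 0, 0, 0],
    [0.085, 0, 0, 0, 0],
  ],
)

```text
clock: 4.07
position: [0.4919, 0.0205, 0.2674]
ee_rot: [0.688, -0.164, -0.688, -0.164]
ft_force: [0.8, 0.6, 0.5]
grip_width: 0.999
```

Run:
```python
from h import *
st()
p=camera('wrist'); save(p,'w1.png'); print(np.round(p['cam_to_world'],3).tolist())
for q in('ribbon_mid','rack_seat'):
    for r in regions_of(p,q)[:2]:
        w=cloud(p,r['region']); print(q,round(r['p'],2),r['centre'],r['region'].sum(),np.round(np.median(w,0),3),np.round(np.percentile(w,98,axis=0),3),np.round(np.percentile(w,2,axis=0),3))
```

```text
t 4.07 pos [0.4919 0.0205 0.2674] x [ 0.  0. -1.] yaw_y -2.0379 j [-0.63 -0.    0.5   1.77  0.    1.37 -2.17] F [0.8 0.6 0.5] g 0.9988139475156775
[[-0.451, 0.851, 0.27, 0.562], [-0.893, -0.43, -0.137, -0.015], [-0.0, -0.303, 0.953, 0.411], [0.0, 0.0, 0.0, 1.0]]
ribbon_mid 0.96 [183.0, 323.7] 3891 [0.511 0.011 0.021] [0.622 0.064 0.025] [ 0.411 -0.053  0.013]
rack_seat 0.85 [46.1, 585.4] 12906 [ 0.51  -0.25   0.023] [ 0.573 -0.203  0.053] [ 0.443 -0.298  0.007]
```

View pics/w1.png

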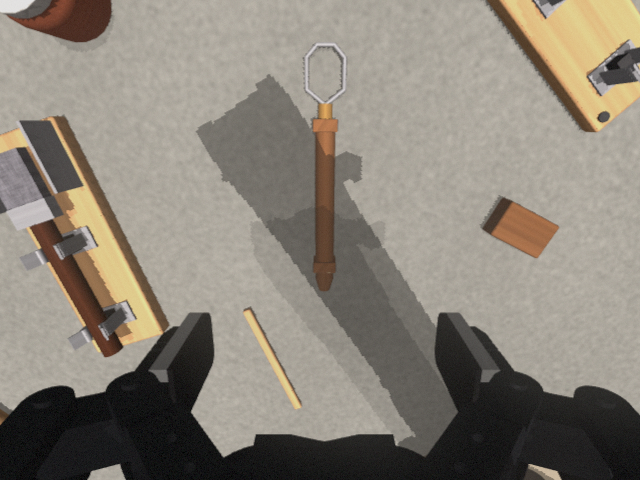

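The wrist picture shows the tool clearly: shoulders at about (325,126) and (324,268), loop at (326,72). The handle runs straight up the picture, midway between the open fingers.

```bash
cat >> h.py <<'E'
def tool_wrist(p,zmin=.014):
    r=regions_of(p,'ribbon_mid')[0]; w=cloud(p,r['region']); h=w[w[:,2]>zmin]
    vx,vy,x0,y0=cv2.fitLine((h[:,:2]).astype(np.float32),cv2.DIST_HUBER,0,1e-4,1e-4).ravel()
    d=np.array([vx,vy])*np.sign(vx); n=np.array([-d[1],d[0]])
    t=(h[:,:2]-[x0,y0])@d; off=(h[:,:2]-[x0,y0])@n
    wid=[(round(a,3),round(1e3*np.ptp(off[abs(t-a)<.0015]),1)) for a in np.arange(t.min(),t.max(),.003) if (abs(t-a)<.0015).sum()>2]
    m=abs(t)<.04; o=(off[m].min()+off[m].max())/2
    return np.array([x0,y0])+o*n,d,wid
E
python3 - <<'E'
from h import *
p=camera('wrist'); p0,d,wid=tool_wrist(p); print(p0,np.arctan2(d[1],d[0]),wid)
E
```

```text
Traceback (most recent call last):
  File "h.py", line 38, in tool_wrist
    r=regions_of(p,'ribbon_mid')[0]; w=cloud(p,r['region']); h=w[w[:,2]>zmin]
      ~~~~~~~~~~~~~~~~~~~~~~~~~~^^^
IndexError: list index out of range
```

Run:
```python
from h import *
for k in range(3):
  p=camera('wrist')
  try:
    p0,d,wid=tool_wrist(p); print(p0,np.arctan2(d[1],d[0]),[w for w in wid if w[1]>21 or w[1]<15]); break
  except IndexError: pass
```

```text
[0.47760727 0.02772657] -0.4728434 [(np.float64(-0.086), np.float64(7.8)), (np.float64(-0.083), np.float64(12.2)), (np.float64(-0.08), np.float64(13.3)), (np.float64(-0.059), np.float64(21.5)), (np.float64(-0.056), np.float64(21.4)), (np.float64(-0.053), np.float64(21.4)), (np.float64(-0.05), np.float64(22.9)), (np.float64(0.085), np.float64(22.1)), (np.float64(0.088), np.float64(23.1)), (np.float64(0.091), np.float64(23.0)), (np.float64(0.094), np.float64(22.9)), (np.float64(0.097), np.float64(12.7)), (np.float64(0.1), np.float64(11.6)), (np.float64(0.103), np.float64(11.6)), (np.float64(0.106), np.float64(11.6)), (np.float64(0.109), np.float64(11.5)), (np.float64(0.115), np.float64(23.0)), (np.float64(0.118), np.float64(29.7)), (np.float64(0.121), np.float64(38.3)), (np.float64(0.124), np.float64(39.2)), (np.float64(0.127), np.float64(39.1)), (np.float64(0.13), np.float64(38.0)), (np.float64(0.133), np.float64(37.9)), (np.float64(0.136), np.float64(37.8)), (np.float64(0.139), np.float64(37.7)), (np.float64(0.142), np.float64(37.6)), (np.float64(0.145), np.float64(37.6)), (np.float64(0.148), np.float64(37.4)), (np.float64(0.151), np.float64(38.2)), (np.float64(0.154), np.float64(33.5)), (np.float64(0.157), np.float64(28.8)), (np.float64(0.16), np.float64(24.1))]
```

>>> step_arm(
  increments=[
    [0.085, 0.0015, -0.001, -0.026, -0.006],
    [0.085, 0, 0, -0.026, 0],
    [0.085, 0, 0, -0.026, 0],
    [0.085, 0, 0, -0.026, 0],
    [0.085, 0, 0, -0.026, 0],
    [0.085, 0, 0, -0.026, 0],
    [0.085, 0, 0, -0.026, 0],
    [0.085, 0, 0, -0.026, 0],
    [0.085, 0, 0, -0.026, 0],
    [0.085, 0, 0, -0.014, 0],
    [0.085, 0, 0, -0.014, 0],
    [0.085, 0, 0, 0, 0],
  ],
)

```text
clock: 5.42
position: [0.4917, 0.0193, 0.003]
ee_rot: [-0.686, 0.167, 0.688, 0.166]
ft_force: [0.1, 0.1, -0.1]
grip_width: 0.993
```

>>> step_arm(
  increments=[
    [0.01, 0, 0, 0, 0],
    [0.01, 0, 0, 0, 0],
    [0.01, 0, 0, 0, 0],
    [0.01, 0, 0, 0, 0],
    [0.01, 0, 0, 0, 0],
    [0.01, 0, 0, 0, 0],
    [0.01, 0, 0, 0, 0],
    [0.01, 0, 0, 0, 0],
    [0.01, 0, 0, 0, 0],
  ],
  force=80,
)

```text
clock: 6.17
position: [0.4939, 0.0196, 0.0062]
ee_rot: [0.687, -0.166, -0.687, -0.167]
ft_force: [-2.9, -0.0, 9.6]
grip_width: 0.199
```

>>> step_arm(
  increments=[
    [0.01, 0, 0, 0.004, 0],
    [0.01, 0, 0, 0.02, 0],
    [0.01, 0, 0, 0.03, 0],
    [0.01, 0, 0, 0.03, 0],
    [0.01, 0, 0, 0.03, 0],
    [0.01, 0, 0, 0.02, 0],
    [0.01, 0, 0, 0, 0],
    [0.01, 0, 0, 0, 0],
  ],
)

```text
clock: 6.83
position: [0.494, 0.0196, 0.1403]
ee_rot: [0.688, -0.166, -0.687, -0.167]
ft_force: [0.1, 0.0, -1.9]
grip_width: 0.196
```

Run:
```python
from h import *
st()
p=camera('wrist'); save(p,'w2.png')
q=camera('scene'); save(q,'s2.png')
cv2.imwrite('pics/c2.png',np.hstack([cv2.resize(p['color'][...,::-1],(400,300)),cv2.resize(q['color'][...,::-1][150:300,200:400],(400,300))]))
for n,c in(('w',p),('s',q)):
    for r in regions_of(c,'ribbon_mid')[:1]:
        w=cloud(c,r['region']); print(n,r['p'],np.round(np.percentile(w,[2,25,50,75,98],axis=0),3).tolist())
```

```text
t 6.83 pos [0.494  0.0196 0.1403] x [ 0.002  0.001 -1.   ] yaw_y -2.0469 j [-0.62  0.12  0.52  1.94 -0.07  1.1  -2.12] F [ 0.1  0.  -1.9] g 0.1963208787162342
w 0.65 [[0.455, -0.043, 0.147], [0.5, -0.014, 0.153], [0.535, -0.001, 0.155], [0.561, 0.017, 0.157], [0.595, 0.042, 0.159]]
s 0.57 [[0.223, -0.122, -0.001], [0.434, -0.012, 0.145], [0.507, 0.008, 0.151], [0.55, 0.046, 0.154], [0.577, 0.069, 0.16]]
```

View pics/c2.png

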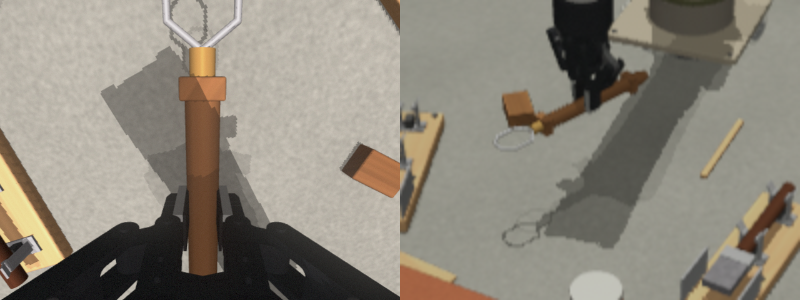

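```bash
cat >> h.py <<'E'
def held(p):
    o,m=st(); tcp=np.array(o['position'])
    r=regions_of(p,'ribbon_mid')
    if not r: print('none'); return
    w=cloud(p,r[0]['region'])
    w=w[(abs(w[:,2]-tcp[2]-.013)<.03)]
    d=-np.array([m[1,1],-m[0,1]])  # perpendicular to jaw dir
    d=d*np.sign(d[0]); n=np.array([-d[1],d[0]])
    rel=w-tcp; t=rel[:,:2]@d; y=rel[:,:2]@n
    print('jaw-perp ang',np.arctan2(d[1],d[0]))
    for a in np.arange(-.01,.16,.006):
        k=abs(t-a)<.003
        if k.sum()>5: print('%.3f y %.4f..%.4f  ztop %.4f'%(a,*np.percentile(y[k],[1,99]),np.percentile(rel[k,2],90)))
E
python3 - <<'E'
from h import *
held(camera('wrist'))
E
```

```text
t 7.08 pos [0.4927 0.0193 0.1382] x [-0.002 -0.001 -1.   ] yaw_y -2.0471 j [-0.62  0.12  0.52  1.94 -0.07  1.1  -2.12] F [-0.2 -0.7 -1.9] g 0.2011844009871614
jaw-perp ang -0.4762829380652103
-0.010 y -0.0082..0.0082  ztop 0.0166
-0.004 y -0.0081..0.0086  ztop 0.0166
0.002 y -0.0076..0.0081  ztop 0.0166
0.008 y -0.0079..0.0083  ztop 0.0166
0.014 y -0.0091..0.0099  ztop 0.0165
0.020 y -0.0094..0.0094  ztop 0.0166
0.026 y -0.0092..0.0096  ztop 0.0165
0.032 y -0.0090..0.0099  ztop 0.0165
0.038 y -0.0090..0.0098  ztop 0.0164
0.044 y -0.0093..0.0101  ztop 0.0164
0.050 y -0.0091..0.0095  ztop 0.0165
0.056 y -0.0095..0.0098  ztop 0.0165
0.062 y -0.0093..0.0100  ztop 0.0164
0.068 y -0.0111..0.0118  ztop 0.0189
0.074 y -0.0112..0.0118  ztop 0.0190
0.080 y -0.0100..0.0105  ztop 0.0179
0.086 y -0.0063..0.0072  ztop 0.0134
0.092 y -0.0073..0.0076  ztop 0.0130
0.098 y -0.0146..0.0155  ztop 0.0088
0.104 y -0.0192..0.0199  ztop 0.0086
0.110 y -0.0195..0.0203  ztop 0.0087
0.116 y -0.0191..0.0200  ztop 0.0083
```

>>> step_arm(
  increments=[
    [0.01, 0.0031, -0.028, 0, 0.078],
    [0.01, 0.0031, -0.028, 0, 0.078],
    [0.01, 0.0031, -0.028, 0, 0.078],
    [0.01, 0.0031, -0.028, 0, 0.078],
    [0.01, 0.0031, -0.028, 0, 0.078],
    [0.01, 0.0031, -0.028, 0, 0.078],
    [0.01, 0.0031, -0.028, 0, 0.078],
    [0.01, 0.0031, -0.028, 0, 0.078],
    [0.01, 0.0031, -0.028, 0, 0.078],
    [0.01, 0.0031, -0.028, 0, 0.078],
    [0.01, 0, 0, 0, 0],
    [0.01, 0, 0, 0, 0],
  ],
  force=110,
)

```text
clock: 8.13
position: [0.5236, -0.2625, 0.1385]
ee_rot: [-0.699, -0.106, 0.7, -0.106]
ft_force: [-0.0, 0.6, -1.9]
grip_width: 0.184
```

Run:
```python
from h import *
p=camera('wrist'); save(p,'w3.png'); held(p)
c=np.array([.5238,-.2597]); a=.3055; d=np.array([np.cos(a),np.sin(a)]); n=np.array([-d[1],d[0]])
v=np.argwhere(p['range_z']>0); w=pts(p,v)
rel=(w[:,:2]-c); x=rel@d*1e3; y=rel@n*1e3; z=w[:,2]*1e3
def rep(s,k): print(s,k.sum(),*[np.round(np.percentile(q[k],[1,50,99]),1) for q in(x,y,z)])
box=(x>-110)&(x<190)&(abs(y)<70)
rep('base',box&(abs(z-22)<4)&(abs(y)<60))
for lo in range(60,170,10): rep('base %d'%lo,box&(abs(z-22)<4)&(abs(x-lo)<3))
rep('cheek+',box&(z>40)&(z<75)&(y>25)&(x>80)); rep('cheek-',box&(z>40)&(z<75)&(y<-25)&(x>80))
rep('gclip+',box&(z>40)&(z<80)&(x>30)&(x<62)&(y>0)&(y<30)); rep('gclip-',box&(z>40)&(z<80)&(x>30)&(x<62)&(y<0)&(y>-30))
```

```text
t 8.18 pos [ 0.524  -0.2608  0.1385] x [-0.001  0.    -1.   ] yaw_y -1.2688 j [-0.11  0.35  0.61  1.71 -0.22  1.15 -0.71] F [ 0.4  0.5 -1.1] g 0.18519029022478828
jaw-perp ang 0.30196930424451857
-0.010 y -0.0098..0.0061  ztop 0.0169
-0.004 y -0.0094..0.0060  ztop 0.0164
0.002 y -0.0097..0.0060  ztop 0.0165
0.008 y -0.0097..0.0060  ztop 0.0164
0.014 y -0.0112..0.0078  ztop 0.0164
0.020 y -0.0116..0.0077  ztop 0.0164
0.026 y -0.0114..0.0079  ztop 0.0163
0.032 y -0.0113..0.0077  ztop 0.0163
0.038 y -0.0112..0.0080  ztop 0.0163
0.044 y -0.0115..0.0078  ztop 0.0163
0.050 y -0.0114..0.0080  ztop 0.0163
0.056 y -0.0112..0.0079  ztop 0.0163
0.062 y -0.0112..0.0082  ztop 0.0166
0.068 y -0.0133..0.0100  ztop 0.0189
0.074 y -0.0134..0.0100  ztop 0.0188
0.080 y -0.0082..0.0050  ztop 0.0134
0.086 y -0.0085..0.0053  ztop 0.0133
0.092 y -0.0105..0.0072  ztop 0.0126
0.098 y -0.0182..0.0152  ztop 0.0085
0.104 y -0.0213..0.0181  ztop 0.0086
0.110 y -0.0213..0.0183  ztop 0.0085
base 21428 [-52.8  75.1 143. ] [-41.6   2.8  40.4] [20.6 22.7 25. ]
base 60 494 [57.1 60.1 62.9] [-42.3  23.3  40.4] [20.  22
[... 578 characters left out ...]
nt call last):
  File "<stdin>", line 9, in <module>
  File "<stdin>", line 6, in rep
    return _quantile_unchecked(
        a, q, axis, out, overwrite_input, method, keepdims, weights)
    return _ureduce(a,
                    func=_quantile_ureduce_func,
    ...<5 lines>...
                    overwrite_input=overwrite_input,
                    method=method)
    r = func(a, **kwargs)
    result = _quantile(arr,
                       quantiles=q,
    ...<2 lines>...
                       out=out,
                       weights=wgt)
    slices_having_nans = np.isnan(arr[-1, ...])
                                  ~~~^^^^^^^^^
IndexError: index -1 is out of bounds for axis 0 with size 0
```

View pics/w3.png

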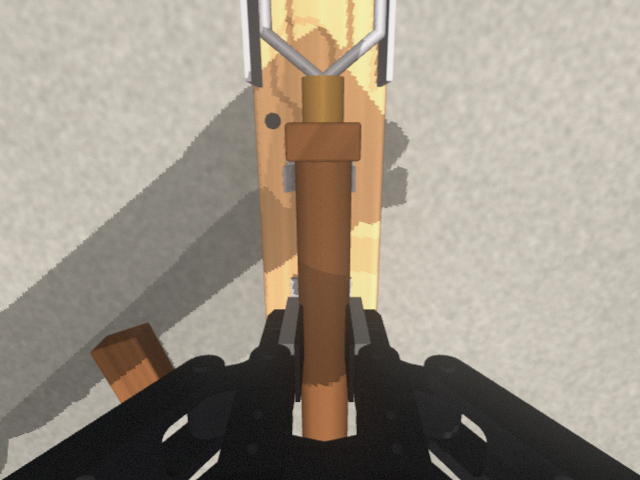

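The wrist view shows the tool over the empty rack. The loop is between the cheeks (edges at columns 250 and 390), and the handle is near the rack's centre line. Next I'll compare the handle with the rack in one picture.

```bash
cat >> h.py <<'E'
def rel():
  c=np.array([.5238,-.2597]); a=.3055; d=np.array([np.cos(a),np.sin(a)]); n=np.array([-d[1],d[0]])
  o,_=st(); p=camera('wrist'); w=pts(p,np.argwhere(p['range_z']>0))
  r=w[:,:2]-c; x=r@d*1e3; y=r@n*1e3; z=w[:,2]*1e3
  zt=o['position'][2]*1e3
  for lo in(20,30,40,50,58):
    k=(abs(x-lo)<3)&(abs(y)<25)&(z>zt+5)&(z<zt+22); 
    if k.sum()>9: print('handle',lo,np.round(np.percentile(y[k],[1,99]),1),'mid',round(np.percentile(y[k],[1,99]).mean(),2),'ztop',round(np.percentile(z[k],95),1))
  k=(abs(y)<20)&(z>zt+17.7)&(x<100)&(x>40)&(z<zt+30); print('shoulder x',np.round(np.percentile(x[k],[2,98]),1) if k.sum()>9 else None,'z',zt)
  for lo in(110,115,120):
    k=(abs(x-lo)<3)&(abs(z-22.5)<4)&(abs(y)<60); q=np.percentile(y[k],[.5,99.5]); print('between cheeks',lo,np.round(q,1),'mid',round(q.mean(),2))
  for lo in(70,80,90):
    k=(abs(x-lo)<3)&(abs(z-22.5)<4)&(abs(y)<60); q=np.percentile(y[k],[.5,99.5]); print('base',lo,np.round(q,1),'mid',round(q.mean(),2))
  k=(z>40)&(z<82)&(abs(y)<45)&(abs(y)>26)&(x>70)&(x<180); 
  if k.sum()>9: print('cheek near edge x',np.round(np.percentile(x[k],[0.5,2]),1))
E
python3 -c "
from h import *
rel()"
```

```text
t 8.23 pos [ 0.5243 -0.2598  0.1386] x [-0.001  0.001 -1.   ] yaw_y -1.2674 j [-0.11  0.35  0.6   1.71 -0.22  1.15 -0.71] F [-0.9 -0.2 -1.7] g 0.18175024170949358
handle 20 [-10.4   8.9] mid -0.71 ztop 155.2
handle 30 [-10.2   9.1] mid -0.54 ztop 155.2
handle 40 [-10.    9.2] mid -0.38 ztop 155.3
handle 50 [-10.2   9.1] mid -0.52 ztop 155.3
handle 58 [-10.    9.1] mid -0.44 ztop 155.3
shoulder x [66.4 77.6] z 138.61925080117177
between cheeks 110 [-36.3  34.8] mid -0.75
between cheeks 115 [-36.3  34.7] mid -0.8
between cheeks 120 [-36.3  34.8] mid -0.76
base 70 [-42.5  40.9] mid -0.82
base 80 [-42.   40.9] mid -0.52
base 90 [-42.1  41.1] mid -0.53
cheek near edge x [96.4 96.6]
```

>>> step_arm(
  increments=[
    [0.01, 0, 0, -0.02, 0],
    [0.01, 0, 0, -0.02, 0],
    [0.01, 0, 0, -0.02, 0],
    [0.01, 0, 0, -0.012, 0],
    [0.01, 0, 0, -0.006, 0],
    [0.01, 0, 0, -0.004, 0],
    [0.01, 0, 0, -0.004, 0],
    [0.01, 0, 0, 0, 0],
  ],
  force=120,
)

```text
clock: 8.95
position: [0.5261, -0.2598, 0.0544]
ee_rot: [0.7, 0.107, -0.698, 0.108]
ft_force: [2.5, 1.3, 1.0]
grip_width: 0.185
```

>>> step_arm(
  increments=[
    [0.01, 0, 0, -0.004, 0],
    [0.01, 0, 0, -0.004, 0],
    [0.01, 0, 0, -0.004, 0],
    [0.01, 0, 0, 0, 0],
    [0.01, 0, 0, 0, 0],
  ],
)

```text
clock: 9.37
position: [0.5251, -0.2599, 0.0441]
ee_rot: [0.7, 0.108, -0.698, 0.106]
ft_force: [-11.0, 8.7, 34.4]
grip_width: 0.182
```

```bash
python3 -c "
from h import *
rel(); st()"
```

```text
t 9.37 pos [ 0.5251 -0.2599  0.0441] x [ 0.001  0.002 -1.   ] yaw_y -1.2667 j [-0.07  0.47  0.56  1.79 -0.3   0.97 -0.65] F [-11.    8.7  34.4] g 0.18175042073750014
handle 20 [-10.3   8.6] mid -0.85 ztop 60.9
handle 30 [-10.5   8.7] mid -0.88 ztop 60.9
handle 40 [-13.2  11.3] mid -0.92 ztop 65.0
handle 50 [-13.3  11.7] mid -0.82 ztop 65.5
handle 58 [-10.4   8.8] mid -0.8 ztop 61.0
shoulder x [40.5 78. ] z 44.14090150802072
between cheeks 110 [-36.4  34.7] mid -0.88
between cheeks 115 [-36.5  34.5] mid -0.99
between cheeks 120 [-36.5  34.3] mid -1.07
base 70 [-42.3  40.5] mid -0.86
base 80 [-42.1  40.5] mid -0.76
base 90 [-42.   40.4] mid -0.83
cheek near edge x [96.3 96.4]
t 9.42 pos [ 0.5251 -0.26    0.0442] x [ 0.001  0.002 -1.   ] yaw_y -1.2667 j [-0.07  0.47  0.56  1.79 -0.3   0.97 -0.65] F [-12.3   8.7  33.8] g 0.1796282990721863
```

>>> step_arm(
  increments=[
    [0.01, 0, 0, 0.0015, 0],
    [0.05, 0, 0, 0, 0],
    [0.05, 0, 0, 0, 0],
    [0.05, 0, 0, 0, 0],
    [0.05, 0, 0, 0, 0],
    [0.05, 0, 0, 0, 0],
  ],
  force=40,
)

```text
clock: 9.92
position: [0.5243, -0.2605, 0.0425]
ee_rot: [-0.699, -0.107, 0.699, -0.107]
ft_force: [-0.1, -0.3, -0.3]
grip_width: 0.587
```

>>> step_arm(
  increments=[
    [0.05, 0, 0, 0.01, 0],
    [0.05, 0, 0, 0.02, 0],
    [0.05, 0, 0, 0.03, 0],
    [0.05, 0, 0, 0.03, 0],
    [0.05, 0, 0, 0.03, 0],
    [0.05, -0.02, 0, 0.03, 0],
    [0.05, -0.03, 0, 0.03, 0],
    [0.05, -0.03, 0, 0.03, 0],
    [0.05, 0, 0, 0, 0],
    [0.05, 0, 0, 0, 0],
  ],
)

```text
clock: 10.75
position: [0.4452, -0.2615, 0.2545]
ee_rot: [0.701, 0.106, -0.697, 0.107]
ft_force: [0.8, -0.3, -0.0]
grip_width: 0.583
```

Run:
```python
from h import *
st()
c=np.array([.5238,-.2597]); a=.3055; d=np.array([np.cos(a),np.sin(a)]); n=np.array([-d[1],d[0]])
p=camera('wrist'); save(p,'w4.png')
q=camera('top')
for s,i in(('wrist',p),('top',q)):
  w=pts(i,np.argwhere(i['range_z']>0)); r=w[:,:2]-c; x=r@d*1e3; y=r@n*1e3; z=w[:,2]*1e3
  for lo in range(-90,150,10):
    k=(abs(x-lo)<3)&(abs(y)<25)&(z>45)&(z<85)
    if k.sum()>5: print(s,lo,k.sum(),'y',np.round(np.percentile(y[k],[1,99]),1),'z 50/98',np.round(np.percentile(z[k],[50,98]),1))
for o in('knife','rib','mallet','bowl','jar','stick','offcut'):
    r=regions_of(q,o)
    if r: print(o,np.round(np.median(cloud(q,r[0]['region']),0),3))
```

```text
t 10.75 pos [ 0.4452 -0.2615  0.2545] x [ 0.006  0.    -1.   ] yaw_y -1.2687 j [-0.18  0.06  0.66  1.74 -0.04  1.34 -0.78] F [ 0.8 -0.3 -0. ] g 0.5834016312343304
wrist -90 122 y [-10.2   8.4] z 50/98 [58.8 61.4]
wrist -80 129 y [-12.4  11.1] z 50/98 [61.7 63.9]
wrist -70 215 y [-12.4  11.3] z 50/98 [62.3 64.3]
wrist -60 145 y [-10.4   8.6] z 50/98 [59.2 61.7]
wrist -50 246 y [-19.4  18.6] z 50/98 [61.8 73.9]
wrist -40 330 y [-19.8  18.6] z 50/98 [63.5 74.3]
wrist -30 156 y [-9.6  8.8] z 50/98 [59.2 61.6]
wrist -20 161 y [-10.3   8.9] z 50/98 [59.3 61.6]
wrist -10 165 y [-10.    8.9] z 50/98 [59.3 61.3]
wrist 0 183 y [-9.7  9. ] z 50/98 [59.4 61.4]
wrist 10 177 y [-10.5   9. ] z 50/98 [59.4 61.7]
wrist 20 176 y [-10.2   9.1] z 50/98 [58.8 61.5]
wrist 30 186 y [-9.9  9.1] z 50/98 [59.2 61.7]
wrist 40 352 y [-19.2  18.5] z 50/98 [61.1 74.4]
wrist 50 423 y [-19.9  18.4] z 50/98 [63.4 74.1]
wrist 60 203 y [-10.    8.6] z 50/98 [59.2 61.6]
wrist 70 274 y [-12.   11.2] z 50/98 [62.6 64.2]
wrist 80 136 y [-11.8  10.6] z 50/98 [57.7 63.6]
wrist 90 139 y [-7.   5.7] z 50/98 [56.5 59. ]
top -9
[... 577 characters left out ...]
3.2]
top 40 59 y [-18.7  19.3] z 50/98 [61.8 75.4]
top 50 59 y [-18.1  18.7] z 50/98 [62.  74.9]
top 60 31 y [-8.6 10. ] z 50/98 [57.  62.1]
top 70 43 y [-10.7  12.9] z 50/98 [61.5 63.6]
top 80 20 y [-6.3  6.4] z 50/98 [55.4 59.2]
top 90 16 y [-3.8  6. ] z 50/98 [53.1 59.2]
top 100 17 y [-15.2  16.5] z 50/98 [52.2 54.5]
top 110 14 y [-19.8  20.1] z 50/98 [51.7 56.1]
top 120 12 y [-20.5  19.2] z 50/98 [51.5 53.7]
top 130 11 y [-19.2  19.4] z 50/98 [51.6 53.5]
top 140 21 y [-16.   14.3] z 50/98 [51.3 55.7]
knife [ 0.568 -0.239  0.022]
rib [ 0.737 -0.119  0.005]
mallet [0.55  0.55  0.023]
bowl [ 0.784 -0.233  0.021]
jar [0.745 0.143 0.088]
stick [0.337 0.166 0.007]
offcut [ 0.371 -0.148  0.025]
```

View pics/w4.png

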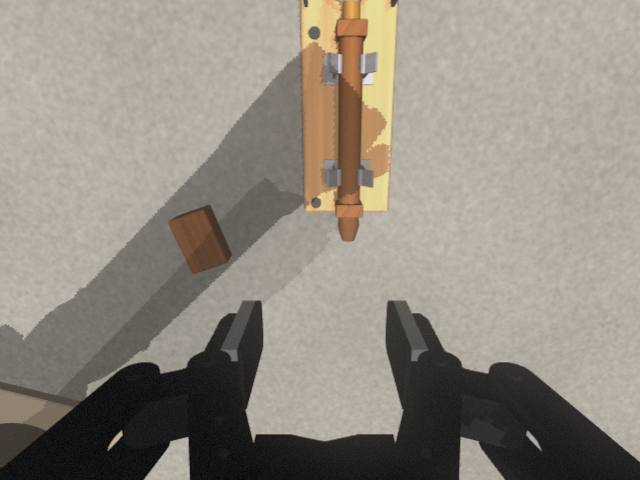

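The picture shows the handle seated in both clips, at (350,67) and (348,173), level and centred, with the hand clear. The last "knife" hit landed on the rack, so it is a false detection. The hand never went near the knife.

```bash
python3 -c "
from h import *
q=camera('top')
for r in regions_of(q,'knife')[:3]: print(r['p'],r['centre'],np.median(cloud(q,r['region']),0))
st(); print(ticket.hand_in())"
```

```text
0.89 [160.8, 378.0] [0.75613197 0.02503977 0.00833363]
0.54 [238.1, 501.4] [ 0.56891235 -0.23841372  0.02256273]
t 11.3 pos [ 0.4455 -0.2605  0.2514] x [-0.001 -0.    -1.   ] yaw_y -1.267 j [-0.18  0.07  0.65  1.75 -0.04  1.34 -0.78] F [-0.4  0.2  0.6] g 0.5845243260733083
the job is handed in; nothing more can be done
None
```

The ribbon tool is snapped home in both clips of the empty rack, the hand is clear of everything, and I handed the job in at about 11 s of the 42 s. I gripped it at mid-handle, lined it up over the rack with the wrist camera, pressed it down and let go. The force was about 34 N once it sat on the saddles.

- **Height:** the handle is level from end to end, with its axis about 50 to 51 mm above the table (50 mm wanted).
- **Sideways and angle:** it is within about 1 mm of the rack's centre line and parallel to the rack.
- **Along the rack:** it is within a few millimetres of the seat point, and the loop is between the guard cheeks.
- **Other things:** all seven loose things (knife, rib, mallet, bowl, jar, stick and offcut) measured within about 6 mm of where they started, which is roughly the measuring noise.

**Check that disagreed:** one late knife detection landed on the rack. A repeat put the knife back in its original place (p 0.89). The hand-in itself gave no verdict.

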